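Unload the sample-tin lid press

ROBOT

A 6-joint arm with a two-finger parallel gripper is mounted at the origin on the work surface. World frame = base frame: x ahead of the robot, y to its left, z up, the work surface at z = 0. Lengths are in mm, angles in degrees, forces in N, time in s.
With the tool pointing down it reaches from about 300 to 850 mm from the base axis. Payload 4.2 kg.
Tool frame: the origin (TCP) lies at the centre of the arm's flange, where the gripper is bolted on; the fingertips stand 191 mm ahead of it and the grasp point (between the pads) lies 172 mm ahead of it; z points along the fingers, x is the direction in which the jaws open and shut, and the axes are right-handed (so a half turn about z gives the same grasp; the last joint's range is limited). The gripper opens to 91 mm and grips with 3 to 60 N. Pads are 32 mm wide; open, the fingers measure 118 mm over their backs; the gripper's body (76 mm by 178 mm) begins 60 mm behind the grasp point.
Start: joints at [-74.714, 18.312, 89.639, -0, 72.044, -1.146], TCP at [162.657, -551.512, 404.776] pointing down, gripper open.
Joint ranges: [-177.97, 177.97], [-48.28, 115.42], [12.27, 149.76], [-77.06, 257.06], [2.81, 150.46], [-146.56, 146.56]. Speed limits (degrees/s): [147.25, 147.25, 180, 180, 180, 180].

INTERFACE

Orientations are given as [roll, pitch, yaw] about the fixed x, y, z axes, in that order (R = Rz(yaw) Ry(pitch) Rx(roll)).
In Python, from workcell import telemetry, imaging, env gives the robot as it stands. The module is installed in compiled form; this text tells all that it offers.
- The arm moves only by the tool jog_arm, never from a script. Its argument "series" is a list of rows, each a list of 3 entries, a list of its own where there are three numbers: the shift along the world's x, y, z in mm, then the turn, a rotation vector about the world's x, y, z in rad, then the opening, from 0 (shut) to 1 (fully open). In form: [[[x, y, z], [ax, ay, az], jaw], ...]. A call has exactly 5 rows; each row is the pose to reach, as a shift and turn from the pose measured when the call began; what a row does not reach only later rows make up. A row lasts 1/12 s, in which the tool goes at most 41.7 mm and 7.16 degrees, less where a joint would pass 70% of its speed; a pose out of reach is approached as far as the arm can. A call with a gripper value outside its range is refused whole. The fingers move at their own pace and stop on an object; "squeeze" is the grip in N (left out, the last holds). Time passes only in rows, so rows that repeat a pose let the fingers close, or fill a call up. It gives the time, the measured TCP pose, the force and the opening at its end, in the units of the state.
- telemetry.state(): the state, without advancing time (a new reading comes with each control period).
- imaging.grab_frame(name): name is "scene" or "top" or "wrist"; returns a dict with "pixels" (400x640x3 uint8, red, green, blue), "fov_y" (degrees; the focal length in pixels is half the picture's height over the tangent of half this angle, whatever the lens; pixels are square), "cx", "cy" (the principal point, pixels), "R" (3x3) and "t" (3): a world point X has camera coordinates R X + t; the wrist camera has in their place "T_tool_cam" (4x4, takes a point from camera to tool coordinates, whose origin is the TCP and whose axes are the tool frame's). Camera axes: x right, y down, z forward; pixel columns grow to the right and rows downward; lengths in mm; the calibration is good to about 2 mm. The wrist camera is an equidistant fisheye: a pixel r from the principal point sees the ray r / f radians off the axis. A picture is of the moment at which its call begins: read the wrist's pose just before it. There is no depth.
- env.job_done(): hands the job in, once; it reports no verdict.
The state is a dict: "time_s": time; "qpos": joint angles; "qvel": joint speeds; "effort": joint torques, N m; "ee_pos": TCP position; "ee_rot": TCP orientation; "force": force on the tool from outside, world axes, zero at the start; "torque": the same for the moment, N m; "gripper_width": finger opening in mm.
Only numpy, scipy, OpenCV 4.12 (cv2) and the standard library are available. Lean on these libraries where they do the work, as an engineer would, in place of code of your own. Each camera call takes 0.05 s, during which the arm holds its last target.

TASK

The lid press has just closed a sample tin. Push the press's counterweighted arm up by its crossbar, past its balance point, until it stays fully raised by itself, and only then push the tin sideways along its lane until it stands against the end stop. Use only the fingers to push: do not lift or tip the tin, and leave the other things on the table alone.

Things in the scene. Friction and masses are not known exactly. Their poses are not given: they have to be found in the camera images.
- press: Bench lid press, fixed. Origin on the table below the arm's pivot; x points from crossbar to pivot (to the robot's right, within 0.25 rad), y along the tin lane to the end stop (away from the robot), z up. In this frame (mm): grey base plate x -215 to 75, y -130 to 185, top z = 30. Bearing cheeks by the pivot: x -30 to 40, y +-29 to 39, up to z = 160. Nothing stands under the crossbar.
- press_arm (a joint): Arm angle (rad): 0 = level on its lower stop (start), grows as the crossbar rises, 1.45 = nearly upright on the upper stop. A dark steel counterweight, above and behind the pivot, makes it fall back below the balance point at about 0.70; beyond it the arm goes on up by itself, damped, in a few seconds. Lifting it takes about 2 to 5 N at the crossbar.
- pivot (a point): Pivot axis of the arm, fixed, 140 mm above the table; the axis is horizontal along the press's y.
- handle (a point): Middle of the black round crossbar at the arm's free end, 275 mm from the pivot; bar 22 mm in diameter, 142 mm long, along the press's y; moves with the arm. The arm is an aluminium bar 26 mm wide, 22 mm high; below it, 150 mm from the pivot, a 60 mm disc pad hovers 2 mm over the tin while the arm is level.
- tin: The tin to push: lidded plain metal sample tin, a cylinder 66 mm in diameter and 80 mm tall, 0.25 to 0.5 kg, standing in the lane under the press pad. Origin at the centre of its underside, z up. It slides on the lane at 2 to 8 N; push it low down (contact reaching below 30 mm above the lane) so that it does not tip.
- stop (a point): Middle of the foot of the end stop's inner face, on the lane's centre line, 30 mm over the table. The stop, 32 mm high, crosses the +y end of the lane. The lane runs along the press's y at x = -150 mm, between two steel fences 12 mm high, 8 mm thick, 72 mm apart, open at the -y end. The tin stands against the stop when its centre is 33 mm from it.
- spare_tin: Bystander: another lidded plain metal sample tin, a cylinder 66 mm in diameter and 80 mm tall, on the table beyond the crossbar. Origin under its centre.
- jar: Bystander: amber jar with black cap, 60 mm in diameter, 85 mm tall, on the table right of the press, behind its counterweight. Origin under its centre.
- meter: Bystander: black hand-held gas meter lying flat, 125 x 65 x 32 mm with a 32 mm metal nozzle, on the table right of the press, behind its counterweight. Origin under the centre of its case.
There are look-alikes about, which are no part of the job. What is shaped like the tin but green or purple is not meant.

How it is judged:
By the outcome, as a careful person would: the job done as asked, in the order asked, and still so for the second after the job is handed in, with the robot touching nothing.
It also fails if it takes over 54 s, if anything falls off the work surface, if the arm or the gripper's body presses on something with over 40 N, if the wrist force passes 120 N, or if a joint passes its speed limit or range.

## Working session

There is one attempt and no reset: what is moved stays moved. The work goes in short steps, Python scripts to look and compute and a tool call to move; the robot and the scene stay as the last step left them, time stands still between calls to the robot, and variables do not carry over. Pictures are saved under pics/ and viewed, and the job is handed in when it is done.

Besides the shell and the picture viewer there is one more tool, called after "Emit:" as name([rows], argument=value, ...), one row to a line, values as JSON. jog_arm: Moves the arm, as the interface text tells. Its arguments: {"type":"object","properties":{"series":{"type":"array"},"squeeze":{"type":"number"}},"required":["series"]}

```bash
mkdir -p pics
cat > h.py <<'E'
import numpy as np, cv2
from workcell import telemetry, imaging, env
def grab(n,fn):
    f=imaging.grab_frame(n); cv2.imwrite('pics/'+fn,cv2.cvtColor(np.array(f['pixels']),cv2.COLOR_RGB2BGR)); return f
def foc(f): return 200/np.tan(np.radians(f['fov_y'])/2)
def proj(f,X):
    X=np.atleast_2d(X); c=X@np.array(f['R']).T+np.array(f['t']); return foc(f)*c[:,:2]/c[:,2:]+[f['cx'],f['cy']]
def onz(f,u,v,z):
    R=np.array(f['R']);t=np.array(f['t']); o=-R.T@t
    d=R.T@np.array([(u-f['cx'])/foc(f),(v-f['cy'])/foc(f),1]); return o+d*(z-o[2])/d[2]
E
python3 - <<'E'
from h import *
import pickle
s=telemetry.state(); print(s)
for n in ['scene','top']:
    f=grab(n,n+'0.png'); pickle.dump(f,open(n+'.pkl','wb')); R=np.array(f['R']); print(n,f['fov_y'],f['cx'],f['cy'],(-R.T@np.array(f['t'])).round(),R.round(3).tolist())
E
```

```text
{'time_s': 0.0, 'qpos': array([-7.47128619e+01,  1.83505060e+01,  8.97095866e+01, -1.75323915e-03,
        7.20436485e+01, -1.14609474e+00]), 'qvel': array([-0.0275177 ,  0.04313183,  0.01276862,  0.04662637, -0.02376395,
        0.07945486]), 'effort': array([-2.75551924e-03, -4.12466168e+01, -2.31976354e+01,  7.26283388e-02,
        4.57508722e-02, -1.33773838e-04]), 'ee_pos': array([ 162.61150092, -551.33086005,  403.90980775]), 'ee_rot': array([-1.79999592e+02,  1.03753701e-01, -7.35662247e+01]), 'force': array([-0.09817216, -0.40603533,  0.09184421]), 'torque': array([ 0.04104782, -0.03073265,  0.00500063]), 'gripper_width': 91.20933058141809}
scene 47.17359094333656 310.7561353852376 198.97469776697724 [1449. -203.  811.] [[0.159, 0.987, 0.019], [0.605, -0.083, -0.792], [-0.78, 0.137, -0.611]]
top 42.31025962346954 323.37147783962916 200.1093743879055 [ 312.  -23. 1390.] [[-0.023, -1.0, -0.004], [-0.985, 0.023, -0.171], [0.171, 0.0, -0.985]]
```

View pics/scene0.png

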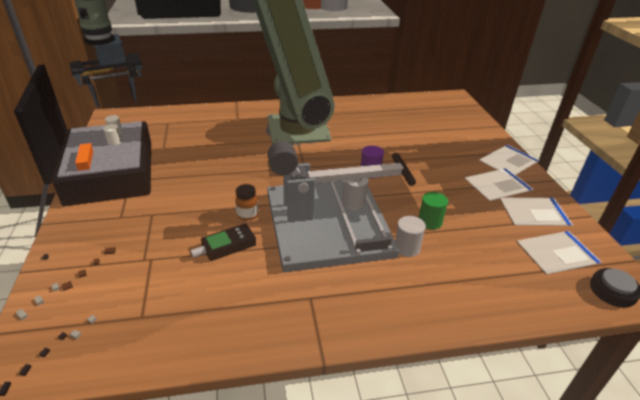

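View pics/top0.png

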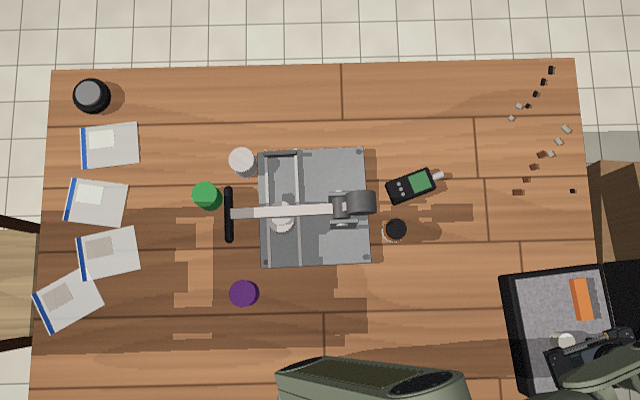

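The views show the press at the centre. In the top view the crossbar runs (229,187)–(229,242), the tin sits under the arm at (283,222), and the stop is near (281,153). The green look-alike (206,195), purple one (243,293) and spare tin (241,159) are all close by. I'll enlarge the picture to get accurate points.

Run:
```python
import cv2
a=cv2.imread('pics/top0.png')[130:310,180:400]; cv2.imwrite('pics/topz.png',cv2.resize(a,None,fx=3.6,fy=3.3,interpolation=cv2.INTER_CUBIC)[:600])
a=cv2.imread('pics/scene0.png')[135:275,230:460]; cv2.imwrite('pics/scz.png',cv2.resize(a,None,fx=3.4,fy=3.4,interpolation=cv2.INTER_CUBIC))
```

```text
(no output)
```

View pics/topz.png

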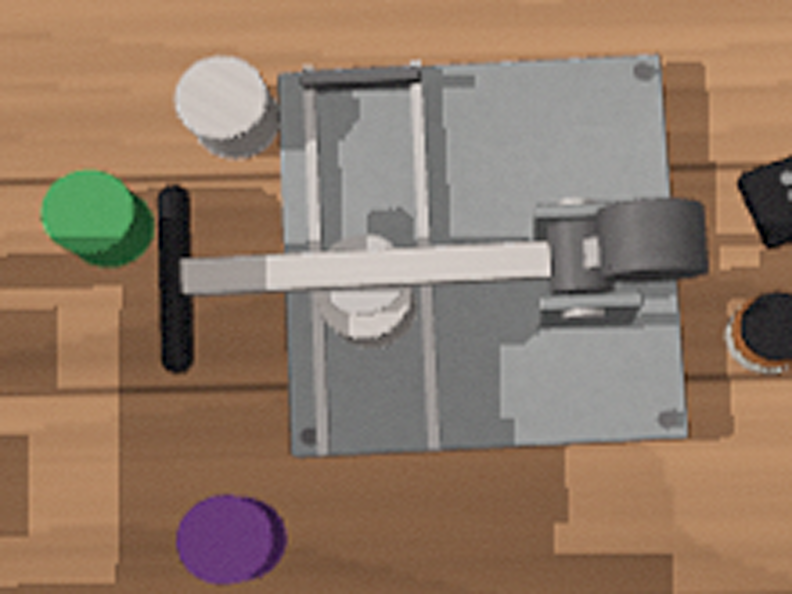

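View pics/scz.png

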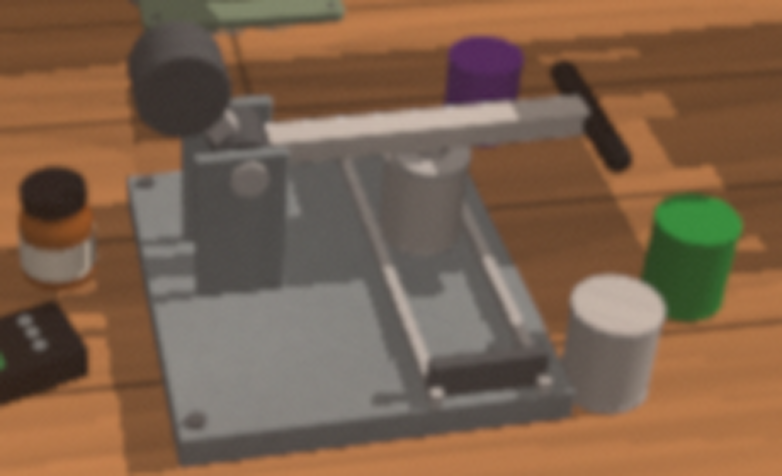

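```bash
cat > fit.py <<'E'
from h import *
import pickle
from scipy.optimize import least_squares
T=pickle.load(open('top.pkl','rb'));S=pickle.load(open('scene.pkl','rb'))
tz=lambda x,y:(180+x/3.6,130+y/3.3); sz=lambda x,y:(230+x/3.4,135+y/3.4)
obs=[(T,tz(280,74),(-215,185,30)),(T,tz(659,56),(75,185,30)),(T,tz(687,437),(75,-130,30)),(T,tz(292,456),(-215,-130,30)),
(T,tz(176,279),(-275,0,140)),(S,sz(130,178),(75,-130,30)),(S,sz(180,440),(75,185,30)),(S,sz(570,392),(-215,185,30)),(S,sz(591,116),(-275,0,140))]
def W(p,X):
    c,s=np.cos(p[2]),np.sin(p[2]); X=np.asarray(X,float); return np.array([p[0]+c*X[0]-s*X[1],p[1]+s*X[0]+c*X[1],X[2]])
if __name__=='__main__':
    r=least_squares(lambda p:np.concatenate([proj(f,W(p,X))[0]-uv for f,uv,X in obs]),[500,0,-1.57],loss='soft_l1',x_scale=[100,100,1])
    p=r.x; print(p, np.round(r.fun.reshape(-1,2),1).tolist()); np.save('p.npy',p)
    def I(w): 
        c,s=np.cos(p[2]),np.sin(p[2]); d=np.array(w[:2])-p[:2]; return np.round([c*d[0]+s*d[1],-s*d[0]+c*d[1]],1)
    for n,uv,z in [('tin top visible low edge',tz(362,340),110),('spare',tz(222,97),80),('green',tz(88,211),80),('purple',tz(222,539),80)]:
        w=onz(T,*uv,z); print(n,w.round(1),I(w))
    for n,uv in [('tin bottom near stop side',sz(417,252))]:
        w=onz(S,*uv,30); print(n,w.round(1),I(w))
    for n,X in [('handle',(-275,0,140)),('bar+',(-275,71,140)),('bar-',(-275,-71,140)),('tin0',(-150,0,30)),('stop?',(-150,160,30)),('lane start',(-150,-130,30))]: print(n,W(p,X).round(1))
    for q in [(303,80),(418,68),(304,86)]: print(I(onz(T,*tz(*q),62)))
    for q in [(427,392),(430,358),(545,345)]: print('S',I(onz(S,*sz(*q),30)),I(onz(S,*sz(*q),62)))
    print(I([0,0]))
E
python3 fit.py
```

```text
[505.65947016 -64.76625949  -1.54347212] [[-1.0, -0.6], [0.4, -0.4], [0.2, 0.6], [-0.9, 0.4], [-0.4, -0.0], [-1.4, -0.6], [-1.1, 0.4], [1.7, 0.1], [-0.7, -0.0]]
tin top visible low edge [453.   85.8 110. ] [-152.   -48.5]
spare [651.6 188.2  80. ] [-248.8  152.8]
green [562.2 283.8  80. ] [-346.9   66. ]
purple [307.5 186.7  80. ] [-256.8 -191.2]
tin bottom near stop side [512.   78.6  30. ] [-143.2   10.3]
handle [498.1 210.1 140. ]
bar+ [569.1 212.1 140. ]
bar- [427.2 208.2 140. ]
tin0 [501.6  85.2  30. ]
stop? [661.5  89.5  30. ]
lane start [371.6  81.6  30. ]
[-191.7  168.5]
[-106.8  174.1]
[-191.1  163.5]
S [-109.   166.8] [-97.8 198.4]
S [-120.6  132.5] [-109.   165.5]
S [-209.2  133. ] [-193.9  166. ]
[ -78.6 -503.7]
```

Emit:
jog_arm([
  [[20, 35, 17], [0, 0, 0.1], 0],
  [[38, 70, 34], [0, 0, 0.2], 0],
  [[55, 105, 51], [0, 0, 0.3], 0],
  [[72, 140, 68], [0, 0, 0.4], 0],
  [[88, 175, 85], [0, 0, 0.5], 0],
], squeeze=20)

```text
time_s: 0.52
ee_pos: [249.0, -378.9, 487.2]
ee_rot: [-180.0, 0.1, -44.7]
force: [1.3, -0.6, 0.2]
gripper_width: 60.7
```

Emit:
jog_arm([
  [[20, 35, 17], [0, 0, 0.1], 0],
  [[38, 70, 34], [0, 0, 0.2], 0],
  [[55, 105, 51], [0, 0, 0.3], 0],
  [[72, 140, 68], [0, 0, 0.4], 0],
  [[88, 175, 85], [0, 0, 0.4], 0],
])

```text
time_s: 0.93
ee_pos: [334.5, -207.8, 570.0]
ee_rot: [-180.0, 0.2, -21.6]
force: [1.1, -0.8, 0.6]
gripper_width: 27.4
```

Emit:
jog_arm([
  [[10, 38, 10], [0, 0, 0.1], 0],
  [[20, 76, 20], [0, 0, 0.2], 0],
  [[25, 114, 30], [0, 0, 0.3], 0],
  [[30, 152, 30], [0, 0, 0.35], 0],
  [[30, 190, 30], [0, 0, 0.4], 0],
])

```text
time_s: 1.35
ee_pos: [364.6, -15.9, 600.2]
ee_rot: [-180.0, 0.1, 1.5]
force: [1.2, -0.4, -0.2]
gripper_width: 0.5
```

```bash
python3 -c "
from h import *
s=telemetry.state()
for k in ['time_s','qpos','ee_pos','ee_rot','force','gripper_width']: print(k,np.round(s[k],1))"
```

```text
time_s 1.4
qpos [-4.3 -5.1 89.5  0.  95.6 -5.8]
ee_pos [364.6 -15.9 600.2]
ee_rot [-1.8e+02  1.0e-01  1.5e+00]
force [ 1.2 -0.4 -0.2]
gripper_width 0.5
```

Emit:
jog_arm([
  [[18, 36, 0], [0, 0, 0], 0],
  [[36, 72, 0], [0, 0, 0], 0],
  [[54, 108, 0], [0, 0, 0], 0],
  [[72, 144, 0], [0, 0, 0], 0],
  [[90, 180, -10], [0, 0, 0], 0],
])

```text
time_s: 1.77
ee_pos: [454.9, 166.3, 591.5]
ee_rot: [-179.9, -0.1, 1.5]
force: [1.7, -0.5, -0.1]
gripper_width: 0.3
```

Emit:
jog_arm([
  [[0, 36, -10], [-0.1, 0, 0], 0],
  [[0, 72, -20], [-0.2, 0, 0], 0],
  [[0, 108, -30], [-0.3, 0, 0], 0],
  [[0, 144, -40], [-0.4, 0, 0], 0],
  [[0, 180, -50], [-0.5, 0, 0], 0],
])

```text
time_s: 2.18
ee_pos: [454.3, 348.2, 540.7]
ee_rot: [151.1, 0.6, 1.4]
force: [1.2, -0.1, 0.4]
gripper_width: 0.3
```

Emit:
jog_arm([
  [[0, 20, -10], [-0.08, 0, 0], 0],
  [[0, 40, -20], [-0.16, 0, 0], 0],
  [[0, 60, -30], [-0.24, 0, 0], 0],
  [[0, 80, -40], [-0.32, 0, 0], 0],
  [[0, 92, -50], [-0.37, 0, 0], 0],
])

```text
time_s: 2.6
ee_pos: [454.1, 442.6, 488.6]
ee_rot: [129.7, 1.2, 1.2]
force: [-0.5, 0.2, -0.2]
gripper_width: 0.7
```

```bash
python3 -c "
from h import *
s=telemetry.state()
for k in ['time_s','qpos','ee_pos','ee_rot','force','gripper_width']: print(k,np.round(s[k],1))"
```

```text
time_s 2.6
qpos [ 49.8  30.9  64.9 -35.7 121.2  39.5]
ee_pos [454.1 442.6 488.6]
ee_rot [129.7   1.2   1.2]
force [-0.5  0.2 -0.2]
gripper_width 0.7
```

Emit:
jog_arm([
  [[0, 0, -36], [0, 0, 0], 0],
  [[0, 0, -72], [0, 0, 0], 0],
  [[0, 0, -108], [0, 0, 0], 0],
  [[0, 0, -144], [0, 0, 0], 0],
  [[0, 0, -180], [0, 0, 0], 0],
])

```text
time_s: 3.02
ee_pos: [453.8, 442.5, 306.5]
ee_rot: [129.7, 1.2, 1.2]
force: [0.3, -0.3, 0.0]
gripper_width: 0.1
```

```bash
python3 -c "
from h import *
s=telemetry.state()
for k in ['time_s','qpos','ee_pos','ee_rot','force']: print(k,np.round(s[k],1))
grab('scene','s1.png');grab('top','t1.png')
a=cv2.imread('pics/s1.png')[60:300,230:550]; cv2.imwrite('pics/s1z.png',cv2.resize(a,None,fx=2.5,fy=2.5,interpolation=cv2.INTER_CUBIC))"
```

```text
time_s 3.0
qpos [ 49.8  37.1  80.2 -30.8 103.2  52.1]
ee_pos [453.8 442.5 306.5]
ee_rot [129.7   1.2   1.2]
force [ 0.3 -0.3  0. ]
```

View pics/s1z.png

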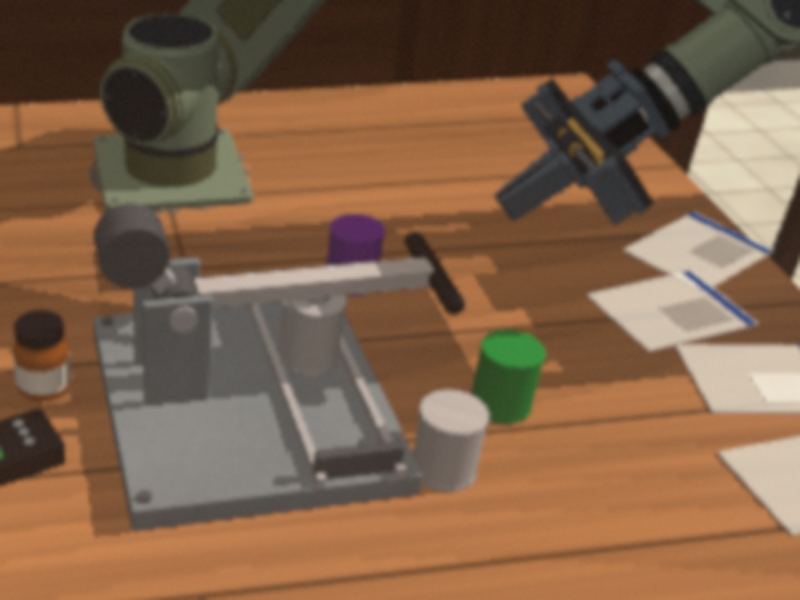

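View pics/t1.png

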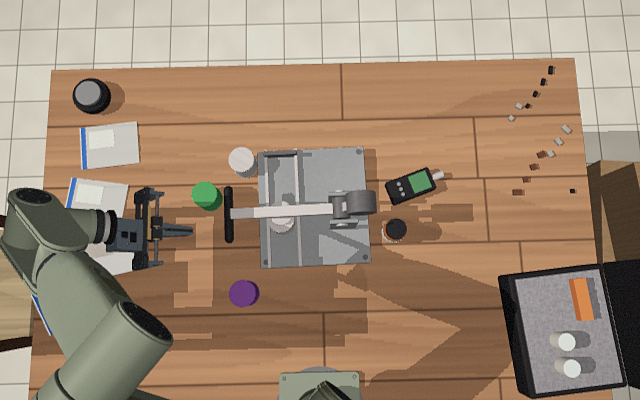

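The fingers are shut and point down at the crossbar from the left, at x≈455. In the top view they are at (190,230) and the bar is at (229,187–242). The next move brings them under the bar.

Emit:
jog_arm([
  [[0, -10, -25], [0, 0, 0], 0],
  [[0, -25, -50], [0, 0, 0], 0],
  [[0, -45, -72], [0, 0, 0], 0],
  [[0, -65, -88], [0, 0, 0], 0],
  [[0, -80, -95], [0, 0, 0], 0],
])

```text
time_s: 3.53
ee_pos: [453.4, 360.9, 207.2]
ee_rot: [129.2, 1.8, 1.2]
force: [0.5, -0.1, -0.6]
gripper_width: 0.4
```

```bash
python3 -c "
from h import *
s=telemetry.state()
for k in ['time_s','qpos','ee_pos','ee_rot','force']: print(k,np.round(s[k],1))
grab('scene','s2.png');grab('wrist','w2.png')
a=cv2.imread('pics/s2.png')[100:260,300:520]; cv2.imwrite('pics/s2z.png',cv2.resize(a,None,fx=3.5,fy=3.5,interpolation=cv2.INTER_CUBIC))"
```

```text
time_s 3.5
qpos [ 45.2  38.6  94.7 -33.   88.3  57. ]
ee_pos [453.4 360.9 207.2]
ee_rot [129.2   1.8   1.2]
force [ 0.5 -0.1 -0.6]
```

View pics/s2z.png

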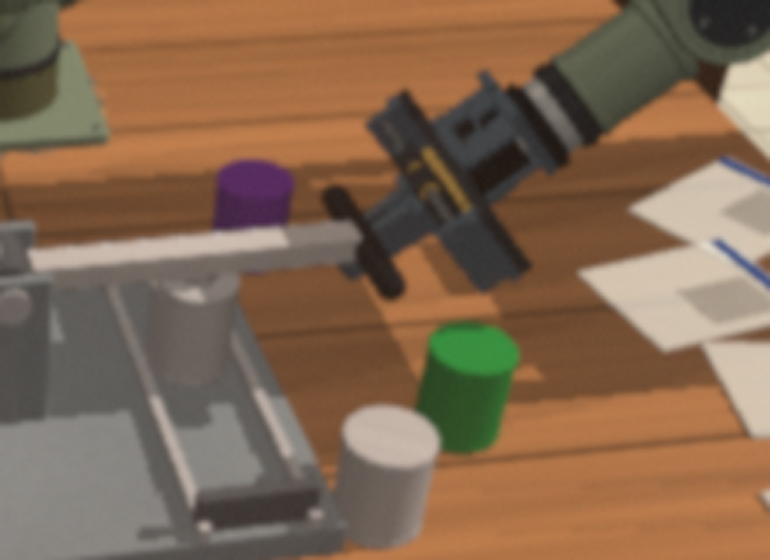

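View pics/w2.png

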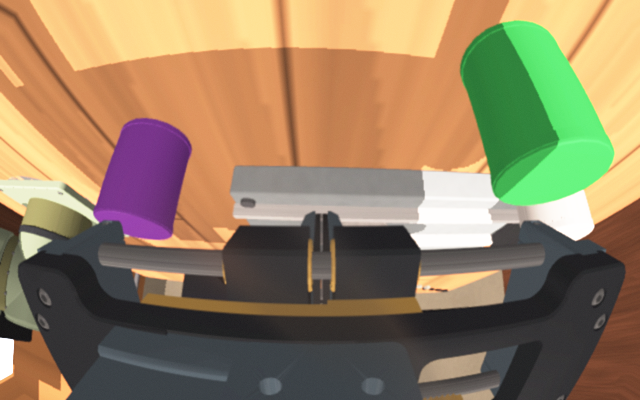

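The fingers pass under the near half of the bar, and the green tin is clear of the gripper body. Starting the lift gently.

Emit:
jog_arm([
  [[0, -3, 4], [0, 0, 0], 0],
  [[0, -6, 8], [0, 0, 0], 0],
  [[0, -9, 12], [0, 0, 0], 0],
  [[0, -11, 18], [0, 0, 0], 0],
  [[0, -12, 26], [0, 0, 0], 0],
])

```text
time_s: 4.05
ee_pos: [454.0, 351.9, 235.0]
ee_rot: [129.9, 1.6, 1.2]
force: [-1.7, 16.4, -2.9]
gripper_width: 0.7
```

Emit:
jog_arm([
  [[0, -1, 11], [0, 0, 0], 0],
  [[0, -2, 22], [0, 0, 0], 0],
  [[0, -4, 33], [0, 0, 0], 0],
  [[0, -6, 44], [0, 0, 0], 0],
  [[0, -9, 55], [0, 0, 0], 0],
])

```text
time_s: 4.47
ee_pos: [454.1, 344.4, 291.8]
ee_rot: [130.2, 1.4, 1.3]
force: [0.3, 5.9, -1.4]
gripper_width: 0.5
```

```bash
python3 -c "
from h import *
s=telemetry.state()
for k in ['time_s','qpos','ee_pos','ee_rot','force']: print(k,np.round(s[k],1))
grab('scene','s3.png')
a=cv2.imread('pics/s3.png')[60:260,250:520]; cv2.imwrite('pics/s3z.png',cv2.resize(a,None,fx=2.9,fy=2.9,interpolation=cv2.INTER_CUBIC))"
```

```text
time_s 4.5
qpos [ 44.1  32.   92.6 -33.5  94.1  51.6]
ee_pos [454.1 344.4 291.8]
ee_rot [130.2   1.4   1.3]
force [ 0.3  5.9 -1.4]
```

View pics/s3z.png

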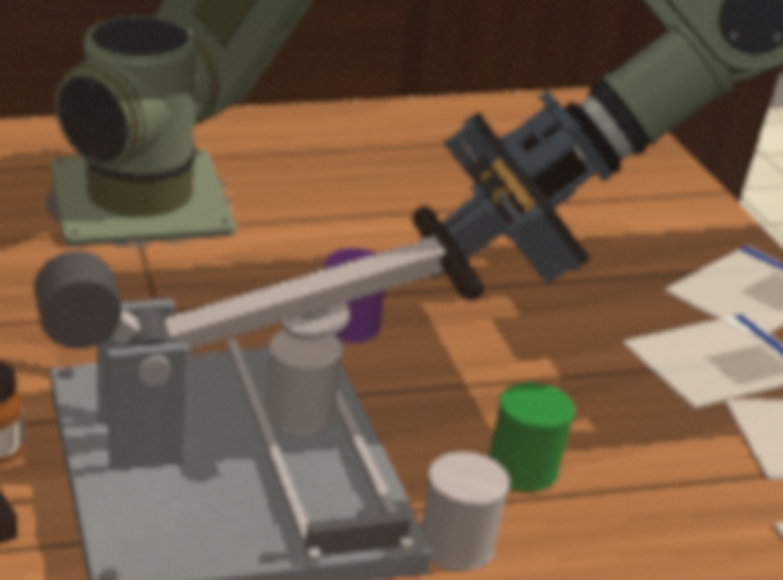

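```bash
cat >> h.py <<'E'
def theta(f,u,v,pr):
    p=np.load('p.npy'); best=None
    for th in np.arange(-.1,1.6,.005):
        x=-275*np.cos(th); c,s=np.cos(p[2]),np.sin(p[2])
        X=[p[0]+c*x,p[1]+s*x,140+275*np.sin(th)]
        e=np.linalg.norm(proj(f,X)[0]-[u,v])
        if best is None or e<best[0]: best=(e,th,np.round(X,1))
    return best
E
python3 -c "
from h import *
import pickle
S=pickle.load(open('scene.pkl','rb')); print(theta(S,250+447/2.9,60+252/2.9,0))
s=telemetry.state(); from scipy.spatial.transform import Rotation as Ro
R=Ro.from_euler('xyz',s['ee_rot'],degrees=True).as_matrix(); print('tip',s['ee_pos']+191*R[:,2], R.round(2))"
```

```text
(np.float64(0.4567948273752444), np.float64(0.25000000000000033), array([498.4, 201.6, 208. ]))
tip [454.83706889 197.3367896  171.24015783] [[ 1.    0.03  0.  ]
 [ 0.02 -0.64 -0.77]
 [-0.02  0.77 -0.64]]
```

Emit:
jog_arm([
  [[0, -4, 13], [0, 0, 0], 0],
  [[0, -8, 26], [0, 0, 0], 0],
  [[0, -13, 39], [0, 0, 0], 0],
  [[0, -19, 52], [0, 0, 0], 0],
  [[0, -25, 64], [0, 0, 0], 0],
])

```text
time_s: 4.93
ee_pos: [454.2, 317.8, 359.9]
ee_rot: [130.1, 1.2, 1.3]
force: [1.8, 3.1, -0.7]
gripper_width: 0.4
```

Emit:
jog_arm([
  [[0, -7, 12], [0, 0, 0], 0],
  [[0, -15, 24], [0, 0, 0], 0],
  [[0, -22, 35], [0, 0, 0], 0],
  [[0, -31, 46], [0, 0, 0], 0],
  [[0, -40, 56], [0, 0, 0], 0],
])

```text
time_s: 5.35
ee_pos: [454.1, 276.6, 417.1]
ee_rot: [130.0, 1.2, 1.2]
force: [0.2, 1.1, -0.3]
gripper_width: 0.3
```

```bash
python3 -c "
from h import *
s=telemetry.state()
for k in ['time_s','qpos','ee_pos','ee_rot','force']: print(k,np.round(s[k],1))
grab('scene','s4.png')
a=cv2.imread('pics/s4.png')[0:260,220:520]; cv2.imwrite('pics/s4z.png',cv2.resize(a,None,fx=2.3,fy=2.3,interpolation=cv2.INTER_CUBIC))"
```

```text
time_s 5.4
qpos [ 39.4  21.8  90.2 -37.3 102.   41.1]
ee_pos [454.1 276.6 417.1]
ee_rot [130.    1.2   1.2]
force [ 0.2  1.1 -0.3]
```

View pics/s4z.png

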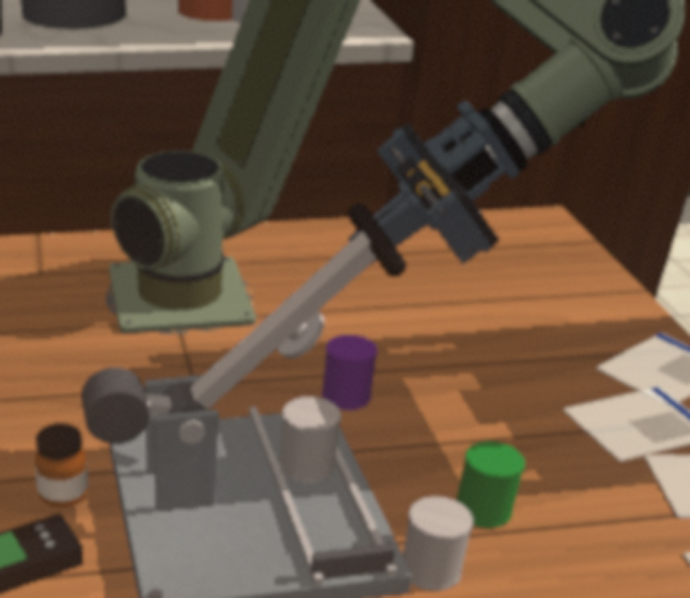

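The arm is near its balance point and the tin hasn't moved. I'll push on to about 1.0 rad.

Emit:
jog_arm([
  [[0, -10, 11], [0, 0, 0], 0],
  [[0, -21, 22], [0, 0, 0], 0],
  [[0, -33, 32], [0, 0, 0], 0],
  [[0, -45, 42], [0, 0, 0], 0],
  [[0, -58, 50], [0, 0, 0], 0],
])

```text
time_s: 5.82
ee_pos: [454.0, 216.0, 470.5]
ee_rot: [130.0, 1.0, 1.1]
force: [1.1, -0.3, 0.2]
gripper_width: 0.4
```

Emit:
jog_arm([
  [[0, 0, 0], [0, 0, 0], 0],
  [[0, 0, 0], [0, 0, 0], 0],
  [[0, 0, 0], [0, 0, 0], 0],
  [[0, 0, 0], [0, 0, 0], 0],
  [[0, 0, 0], [0, 0, 0], 0],
])

```text
time_s: 6.23
ee_pos: [454.1, 216.5, 469.9]
ee_rot: [130.0, 1.1, 1.2]
force: [-0.4, 0.0, -0.2]
gripper_width: 0.2
```

```bash
python3 -c "
from h import *
s=telemetry.state()
for k in ['time_s','qpos','ee_pos','ee_rot','force']: print(k,np.round(s[k],1))
grab('scene','s5.png')
a=cv2.imread('pics/s5.png')[0:260,220:520]; cv2.imwrite('pics/s5z.png',cv2.resize(a,None,fx=2.3,fy=2.3,interpolation=cv2.INTER_CUBIC))"
```

```text
time_s 6.2
qpos [ 34.7  16.5  90.4 -40.5 103.2  34.4]
ee_pos [454.1 216.5 469.9]
ee_rot [130.    1.1   1.2]
force [-0.4  0.  -0.2]
```

View pics/s5z.png

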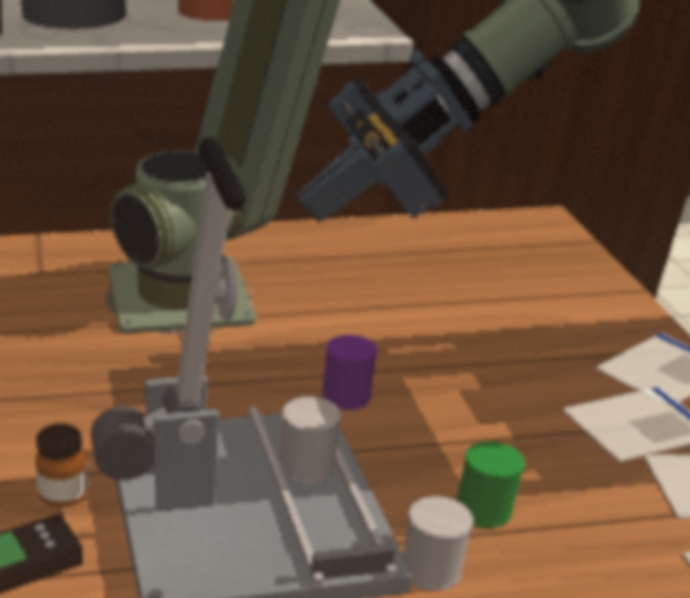

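The press arm has swung up by itself to near upright and the gripper force is about zero. I'll back off, turn the tool down and re-measure.

Emit:
jog_arm([
  [[-10, 10, 0], [0.1, 0, 0], 0],
  [[-20, 10, 0], [0.2, 0, 0], 0],
  [[-30, 10, 0], [0.3, 0, 0], 0],
  [[-40, 0, 0], [0.4, 0, 0], 0],
  [[-50, -10, 0], [0.5, 0, 0], 0],
])

```text
time_s: 6.7
ee_pos: [403.8, 207.2, 469.5]
ee_rot: [158.8, 0.4, 1.7]
force: [-0.2, -0.3, -0.9]
gripper_width: 0.4
```

Emit:
jog_arm([
  [[-10, -20, 0], [0.1, 0, 0], 0],
  [[-20, -45, 0], [0.2, 0, 0], 0],
  [[-30, -70, 0], [0.3, 0, 0], 0],
  [[-40, -95, 0], [0.37, 0, 0], 0],
  [[-45, -120, 0], [0.37, 0, 0], 0],
])

```text
time_s: 7.12
ee_pos: [357.4, 86.0, 469.5]
ee_rot: [-179.8, -0.2, 1.7]
force: [0.8, 0.3, -0.4]
gripper_width: 0.6
```

```bash
python3 -c "
from h import *
s=telemetry.state()
for k in ['time_s','qpos','ee_pos','ee_rot','force']: print(k,np.round(s[k],1))
grab('scene','s6.png');grab('top','t6.png')
a=cv2.imread('pics/s6.png')[0:260,220:520]; cv2.imwrite('pics/s6z.png',cv2.resize(a,None,fx=2.3,fy=2.3,interpolation=cv2.INTER_CUBIC))
a=cv2.imread('pics/t6.png')[120:320,180:400]; cv2.imwrite('pics/t6z.png',cv2.resize(a,None,fx=3,fy=3,interpolation=cv2.INTER_CUBIC))"
```

```text
time_s 7.1
qpos [ 1.170e+01 -3.300e+00  1.061e+02  1.000e-01  7.700e+01  9.900e+00]
ee_pos [357.4  86.  469.5]
ee_rot [-179.8   -0.2    1.7]
force [ 0.8  0.3 -0.4]
```

View pics/s6z.png

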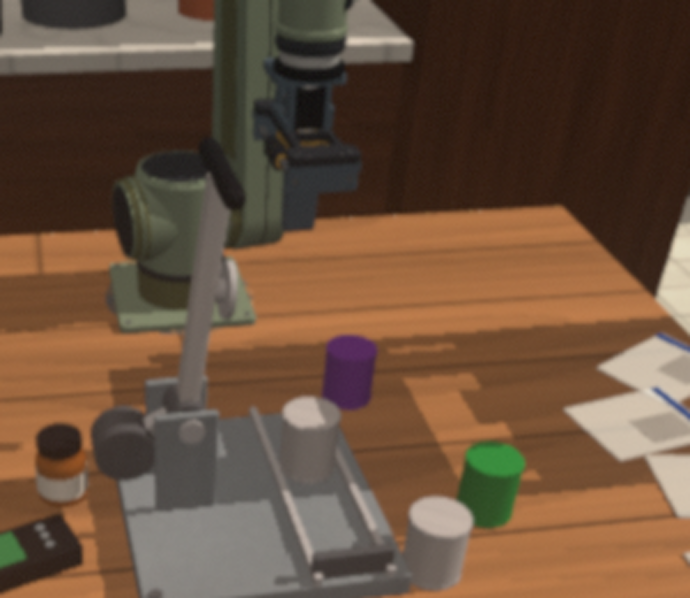

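View pics/t6z.png

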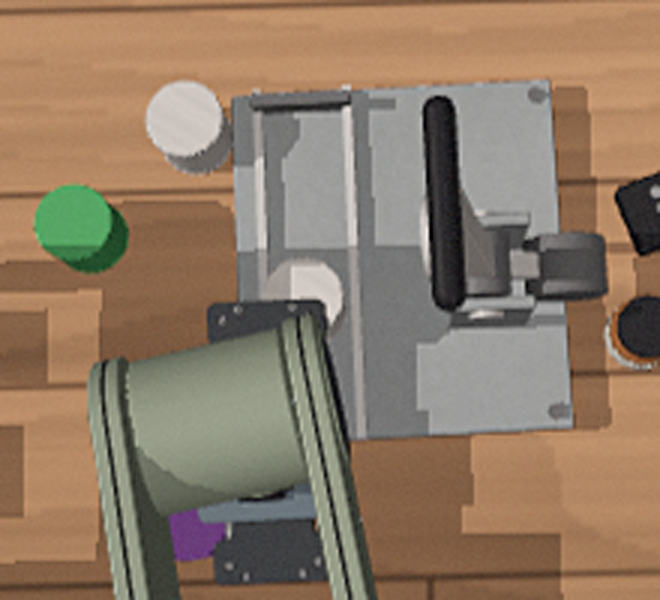

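```bash
python3 -c "
from h import *
import pickle
S=pickle.load(open('scene.pkl','rb'));T=pickle.load(open('top.pkl','rb'))
print(theta(S,220+221/2.3,173/2.3,0)); print(theta(T,180+445/3,120+203/3,0))
p=np.load('p.npy')
def I(w):
    c,s=np.cos(p[2]),np.sin(p[2]); d=np.array(w[:2])-p[:2]; return np.round([c*d[0]+s*d[1],-s*d[0]+c*d[1]],1)
for w in [onz(S,220+310/2.3,413/2.3,110),onz(T,180+305/3,120+258/3,110),onz(T,180+343/3,120+295/3,110)]: print(w.round(),I(w))
"
```

```text
(np.float64(0.28706715233658), np.float64(1.4500000000000013), array([504.8, -31.6, 413. ]))
(np.float64(0.2860600549708801), np.float64(1.4550000000000014), array([504.8, -33. , 413.2]))
[487.  84. 110.] [-149.6  -15. ]
[521.  82. 110.] [-146.7   19.4]
[489.  51. 110.] [-116.3  -13.4]
```

Both views give an arm angle of 1.45 rad, so it is on its upper stop and staying there. The tin centre is at world (487, 84.5), and its near face is at x≈454. Next I lower the shut fingers behind it.

Emit:
jog_arm([
  [[4, -1, -35], [0, -0.05, 0], 0],
  [[8, -2, -70], [0, -0.1, 0], 0],
  [[12, -3, -105], [0, -0.15, 0], 0],
  [[16, -3, -140], [0, -0.2, 0], 0],
  [[18, -3, -170], [0, -0.21, 0], 0],
])

```text
time_s: 7.63
ee_pos: [375.2, 82.6, 297.6]
ee_rot: [179.6, -12.3, 1.6]
force: [-0.0, -0.4, 0.1]
gripper_width: 0.5
```

Emit:
jog_arm([
  [[0, 0, -15], [0, 0, 0], 0],
  [[0, 0, -30], [0, 0, 0], 0],
  [[0, 0, -45], [0, 0, 0], 0],
  [[0, 0, -58], [0, 0, 0], 0],
  [[0, 0, -65], [0, 0, 0], 0],
])

```text
time_s: 8.05
ee_pos: [375.1, 83.3, 231.0]
ee_rot: [179.6, -12.1, 1.7]
force: [-0.6, 0.9, 0.3]
gripper_width: 0.1
```

```bash
python3 -c "
from h import *
from scipy.spatial.transform import Rotation as Ro
s=telemetry.state()
for k in ['time_s','qpos','ee_pos','ee_rot','force']: print(k,np.round(s[k],1))
R=Ro.from_euler('xyz',s['ee_rot'],degrees=True).as_matrix(); print('tip',s['ee_pos']+191*R[:,2])
grab('scene','s7.png');grab('wrist','w7.png')
a=cv2.imread('pics/s7.png')[60:260,220:470]; cv2.imwrite('pics/s7z.png',cv2.resize(a,None,fx=3,fy=3,interpolation=cv2.INTER_CUBIC))"
```

```text
time_s 8.0
qpos [ 11.7  11.9 130.8  -5.7  25.6  15. ]
ee_pos [375.1  83.3 231. ]
ee_rot [179.6 -12.1   1.7]
force [-0.6  0.9  0.3]
tip [415.09650106  83.20498463  44.18769213]
```

View pics/s7z.png

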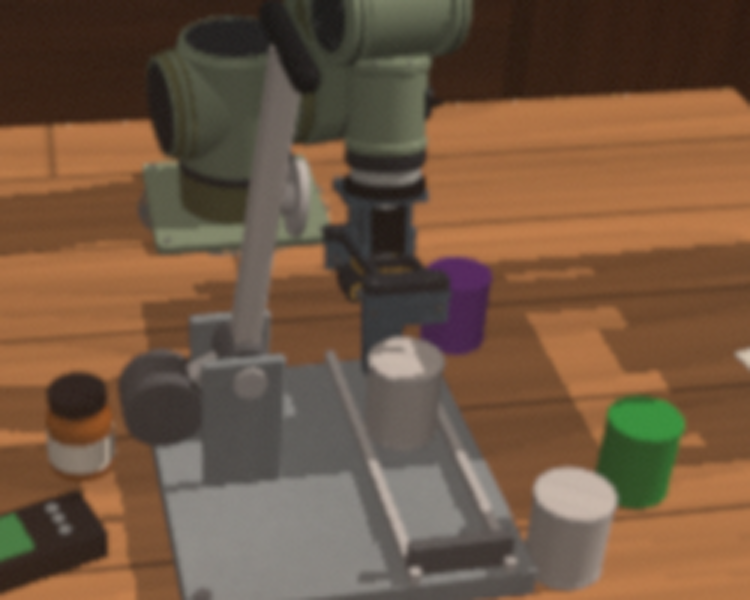

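View pics/w7.png

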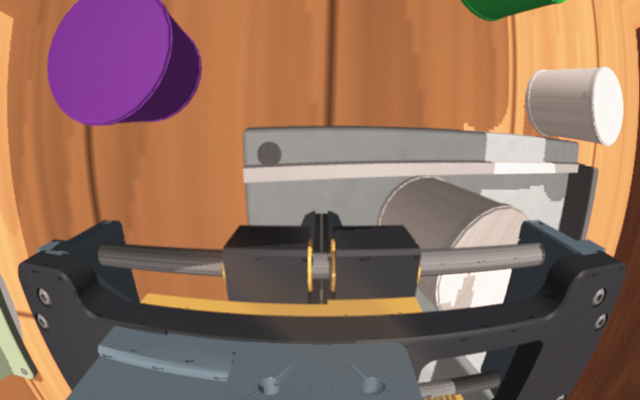

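Fingers are in the lane behind the tin at low height, clear of the raised press arm. Pushing slowly along the lane (+x, slight +y).

Emit:
jog_arm([
  [[7, 0, 0], [0, 0, 0], 0],
  [[14, 0, 0], [0, 0, 0], 0],
  [[20, 0.5, 0], [0, 0, 0], 0],
  [[25, 0.5, 0], [0, 0, 0], 0],
  [[30, 1, 0], [0, 0, 0], 0],
])

```text
time_s: 8.57
ee_pos: [406.1, 84.2, 231.9]
ee_rot: [179.6, -12.2, 1.6]
force: [-0.4, 0.2, -0.6]
gripper_width: 0.3
```

Emit:
jog_arm([
  [[6, 0, 0], [0, 0, 0], 0],
  [[12, 0.3, 0], [0, 0, 0], 0],
  [[18, 0.5, 0], [0, 0, 0], 0],
  [[24, 0.7, 0], [0, 0, 0], 0],
  [[30, 1, 0], [0, 0, 0], 0],
])

```text
time_s: 8.98
ee_pos: [435.1, 84.8, 231.7]
ee_rot: [179.6, -11.9, 1.6]
force: [-6.8, -0.4, 3.7]
gripper_width: 0.4
```

```bash
python3 -c "
from h import *
from scipy.spatial.transform import Rotation as Ro
s=telemetry.state()
for k in ['time_s','qpos','ee_pos','ee_rot','force']: print(k,np.round(s[k],1))
R=Ro.from_euler('xyz',s['ee_rot'],degrees=True).as_matrix(); print('tip',s['ee_pos']+191*R[:,2])
grab('scene','s8.png');grab('top','t8.png')
a=cv2.imread('pics/s8.png')[60:260,220:470]; cv2.imwrite('pics/s8z.png',cv2.resize(a,None,fx=3,fy=3,interpolation=cv2.INTER_CUBIC))
a=cv2.imread('pics/t8.png')[120:320,180:400]; cv2.imwrite('pics/t8z.png',cv2.resize(a,None,fx=3,fy=3,interpolation=cv2.INTER_CUBIC))"
```

```text
time_s 9.0
qpos [ 10.3  16.2 123.8  -4.6  28.5  12.5]
ee_pos [435.1  84.8 231.7]
ee_rot [179.6 -11.9   1.6]
force [-6.8 -0.4  3.7]
tip [474.38829547  84.51485382  44.75339739]
```

View pics/s8z.png

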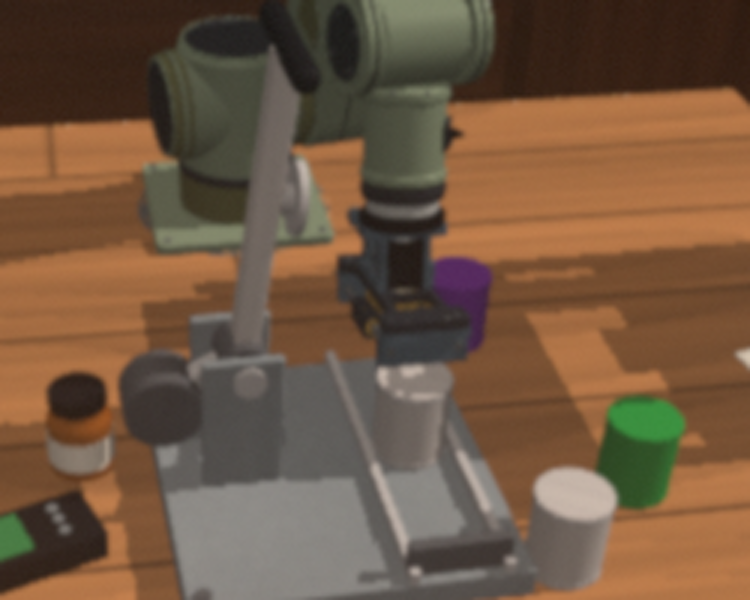

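View pics/t8z.png

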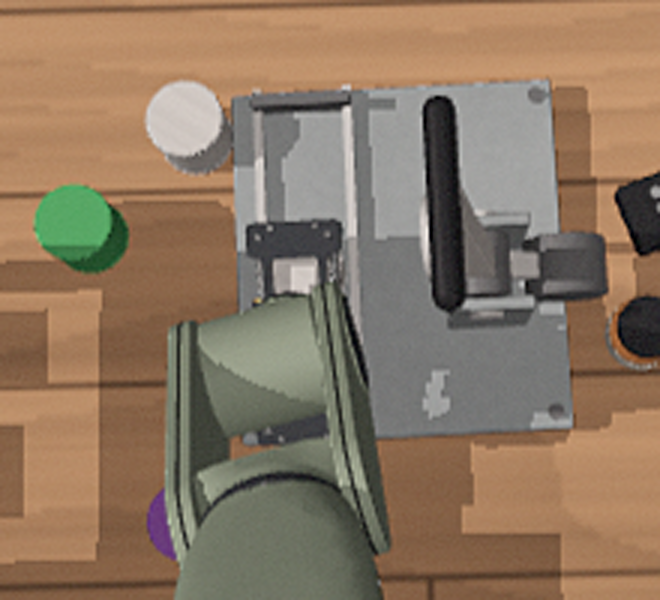

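Emit:
jog_arm([
  [[6, 0.2, 0], [0, 0, 0], 0],
  [[12, 0.3, 0], [0, 0, 0], 0],
  [[18, 0.5, 0], [0, 0, 0], 0],
  [[24, 0.7, 0], [0, 0, 0], 0],
  [[30, 1, 0], [0, 0, 0], 0],
])

```text
time_s: 9.5
ee_pos: [466.8, 86.0, 231.6]
ee_rot: [179.6, -12.1, 1.6]
force: [-2.0, 0.7, -1.3]
gripper_width: 0.5
```

Emit:
jog_arm([
  [[6, 0.2, 0], [0, 0, 0], 0],
  [[12, 0.3, 0], [0, 0, 0], 0],
  [[18, 0.5, 0], [0, 0, 0], 0],
  [[24, 0.7, 0], [0, 0, 0], 0],
  [[30, 1, 0], [0, 0, 0], 0],
])

```text
time_s: 9.92
ee_pos: [497.4, 87.0, 231.5]
ee_rot: [179.6, -12.0, 1.6]
force: [-2.1, -0.1, -0.8]
gripper_width: 0.7
```

Emit:
jog_arm([
  [[6, 0.2, 0], [0, 0, 0], 0],
  [[12, 0.3, 0], [0, 0, 0], 0],
  [[18, 0.5, 0], [0, 0, 0], 0],
  [[22, 0.6, 0], [0, 0, 0], 0],
  [[26, 0.7, 0], [0, 0, 0], 0],
])

```text
time_s: 10.33
ee_pos: [523.9, 87.7, 231.5]
ee_rot: [179.6, -12.0, 1.6]
force: [-2.2, 0.7, -1.8]
gripper_width: 0.3
```

```bash
python3 -c "
from h import *
from scipy.spatial.transform import Rotation as Ro
s=telemetry.state()
for k in ['time_s','qpos','ee_pos','ee_rot','force']: print(k,np.round(s[k],1))
R=Ro.from_euler('xyz',s['ee_rot'],degrees=True).as_matrix(); print('tip',s['ee_pos']+191*R[:,2])
grab('scene','s9.png');grab('top','t9.png')
a=cv2.imread('pics/s9.png')[60:260,220:470]; cv2.imwrite('pics/s9z.png',cv2.resize(a,None,fx=3,fy=3,interpolation=cv2.INTER_CUBIC))
a=cv2.imread('pics/t9.png')[120:320,180:400]; cv2.imwrite('pics/t9z.png',cv2.resize(a,None,fx=3,fy=3,interpolation=cv2.INTER_CUBIC))"
```

```text
time_s 10.3
qpos [  8.8  22.4 112.9  -3.5  32.8   9.9]
ee_pos [523.9  87.7 231.5]
ee_rot [179.6 -12.    1.6]
force [-2.2  0.7 -1.8]
tip [563.81335085  87.51253438  44.68974144]
```

View pics/s9z.png

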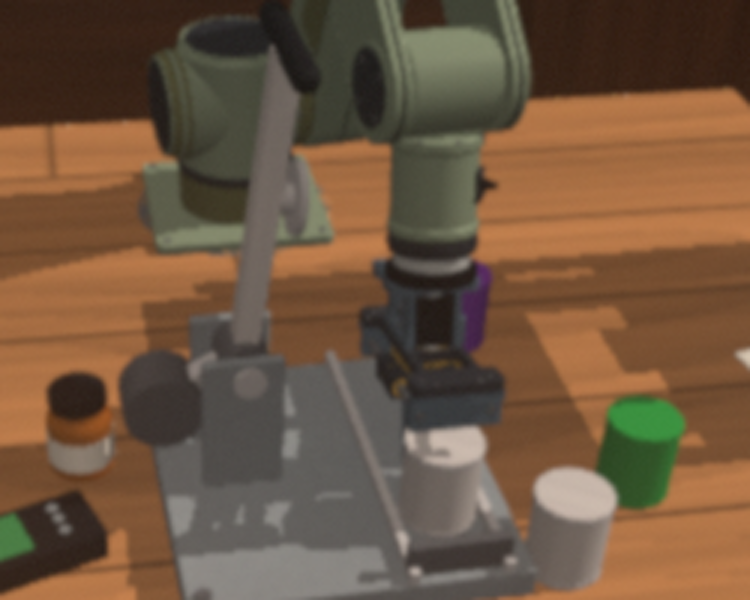

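View pics/t9z.png

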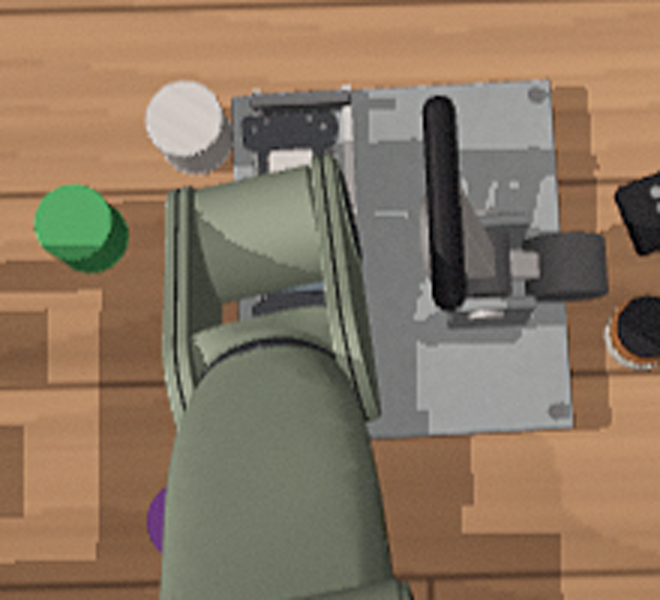

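The tin is upright and near the stop, with roughly 20 mm to go. Slower from here.

Emit:
jog_arm([
  [[3, 0, 0], [0, 0, 0], 0],
  [[6, 0, 0], [0, 0, 0], 0],
  [[9, 0.2, 0], [0, 0, 0], 0],
  [[12, 0.3, 0], [0, 0, 0], 0],
  [[15, 0.4, 0], [0, 0, 0], 0],
])

```text
time_s: 10.85
ee_pos: [539.5, 88.2, 231.7]
ee_rot: [179.6, -12.1, 1.6]
force: [-1.8, -0.5, -0.7]
gripper_width: 0.3
```

Emit:
jog_arm([
  [[1, 0, 0], [0, 0, 0], 0],
  [[2, 0, 0], [0, 0, 0], 0],
  [[3, 0, 0], [0, 0, 0], 0],
  [[4, 0, 0], [0, 0, 0], 0],
  [[5, 0, 0], [0, 0, 0], 0],
])

```text
time_s: 11.27
ee_pos: [544.5, 88.1, 231.7]
ee_rot: [179.6, -12.1, 1.6]
force: [-1.8, -0.2, -0.3]
gripper_width: 0.4
```

```bash
python3 -c "
from h import *
import pickle
S=pickle.load(open('scene.pkl','rb'))
p=np.load('p.npy')
def I(w):
    c,s=np.cos(p[2]),np.sin(p[2]); d=np.array(w[:2])-p[:2]; return np.round([c*d[0]+s*d[1],-s*d[0]+c*d[1]],1)
print(I(onz(S,220+445/3,60+445/3,110)))
from scipy.spatial.transform import Rotation as Ro
s=telemetry.state()
for k in ['time_s','ee_pos','ee_rot','force']: print(k,np.round(s[k],1))
grab('scene','s10.png')
a=cv2.imread('pics/s10.png')[140:270,300:460]; cv2.imwrite('pics/s10z.png',cv2.resize(a,None,fx=4.5,fy=4.5,interpolation=cv2.INTER_CUBIC))"
```

```text
[-150.5  108.8]
time_s 11.3
ee_pos [544.5  88.1 231.7]
ee_rot [179.6 -12.1   1.6]
force [-1.8 -0.2 -0.3]
```

View pics/s10z.png

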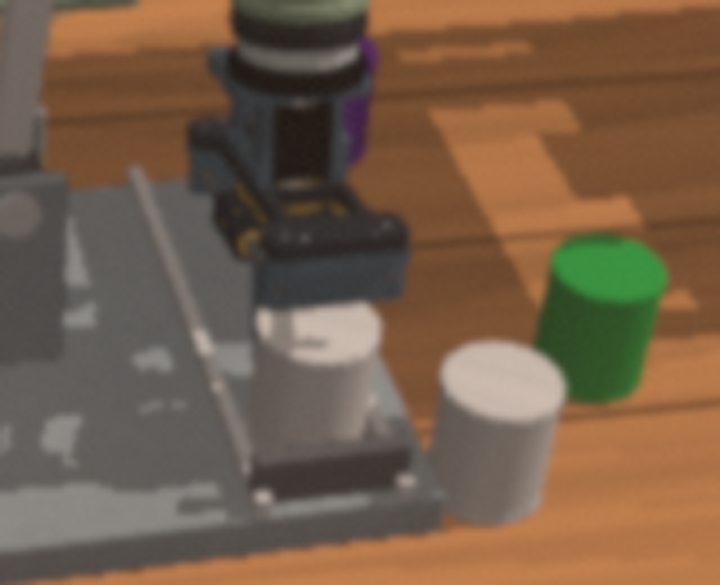

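Emit:
jog_arm([
  [[1, 0, 0], [0, 0, 0], 0],
  [[2, 0, 0], [0, 0, 0], 0],
  [[3, 0, 0], [0, 0, 0], 0],
  [[4, 0, 0], [0, 0, 0], 0],
  [[5, 0, 0], [0, 0, 0], 0],
])

```text
time_s: 11.73
ee_pos: [549.8, 88.2, 231.7]
ee_rot: [179.6, -12.1, 1.6]
force: [-2.9, -0.3, -0.2]
gripper_width: 0.7
```

Emit:
jog_arm([
  [[1, 0, 0], [0, 0, 0], 0],
  [[2, 0, 0], [0, 0, 0], 0],
  [[3, 0, 0], [0, 0, 0], 0],
  [[4, 0, 0], [0, 0, 0], 0],
  [[5, 0, 0], [0, 0, 0], 0],
])

```text
time_s: 12.15
ee_pos: [553.4, 88.2, 231.7]
ee_rot: [179.6, -11.8, 1.6]
force: [-13.0, 0.6, 8.7]
gripper_width: 0.4
```

```bash
python3 -c "
from h import *
s=telemetry.state()
for k in ['time_s','ee_pos','force']: print(k,np.round(s[k],1))
grab('scene','s11.png');grab('top','t11.png')
a=cv2.imread('pics/s11.png')[140:270,300:460]; cv2.imwrite('pics/s11z.png',cv2.resize(a,None,fx=4.5,fy=4.5,interpolation=cv2.INTER_CUBIC))"
```

```text
time_s 12.2
ee_pos [553.4  88.2 231.7]
force [-13.    0.6   8.7]
```

View pics/s11z.png

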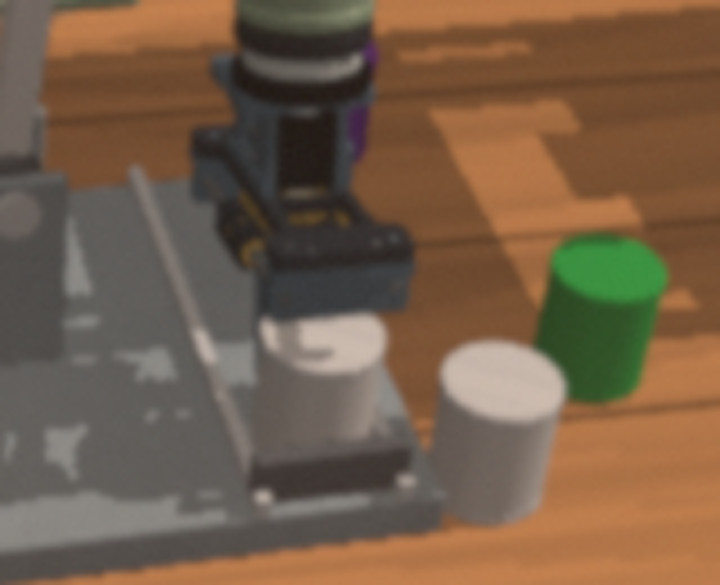

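The force jumped to 13 N and the fingers stalled, so the tin is seated against the stop. I'll back straight off, then retreat left and up, clear of the crossbar.

Emit:
jog_arm([
  [[-5, 0, 0], [0, 0, 0], 0],
  [[-15, 0, 0], [0, 0, 0], 0],
  [[-30, -1, 0], [0, 0, 0], 0],
  [[-50, -1, 0], [0, 0, 0], 0],
  [[-75, -2, 0], [0, 0, 0], 0],
])

```text
time_s: 12.67
ee_pos: [478.8, 86.3, 232.3]
ee_rot: [179.6, -12.1, 1.6]
force: [0.3, -0.6, 0.3]
gripper_width: -0.0
```

Emit:
jog_arm([
  [[-25, -1, 0], [0, 0, 0], 0],
  [[-55, -2, 0], [0, 0, 0], 0],
  [[-85, -3, 0], [0, 0, 0], 0],
  [[-100, -3, 10], [0, 0, 0], 0],
  [[-105, -3, 40], [0, 0, 0], 0],
])

```text
time_s: 13.08
ee_pos: [369.4, 82.7, 269.7]
ee_rot: [179.5, -11.6, 1.6]
force: [0.0, -0.0, 0.2]
gripper_width: 0.3
```

Emit:
jog_arm([
  [[0, 0, 35], [0, 0, 0], 0],
  [[0, 0, 70], [0, 0, 0], 0],
  [[0, 0, 105], [0, 0, 0], 0],
  [[0, 10, 135], [0, 0, 0], 0],
  [[0, 20, 160], [0, 0, 0], 0],
])

```text
time_s: 13.5
ee_pos: [369.2, 102.7, 432.9]
ee_rot: [179.6, -11.9, 1.6]
force: [0.6, 0.1, 0.7]
gripper_width: 0.5
```

```bash
python3 -c "
from h import *
s=telemetry.state()
for k in ['time_s','ee_pos','force']: print(k,np.round(s[k],1))
grab('scene','s12.png');grab('top','t12.png')
a=cv2.imread('pics/s12.png')[60:280,220:480]; cv2.imwrite('pics/s12z.png',cv2.resize(a,None,fx=2.7,fy=2.7,interpolation=cv2.INTER_CUBIC))
a=cv2.imread('pics/t12.png')[130:280,180:400]; cv2.imwrite('pics/t12z.png',cv2.resize(a,None,fx=3.6,fy=3.6,interpolation=cv2.INTER_CUBIC))"
```

```text
time_s 13.5
ee_pos [369.2 102.7 432.9]
force [0.6 0.1 0.7]
```

View pics/s12z.png

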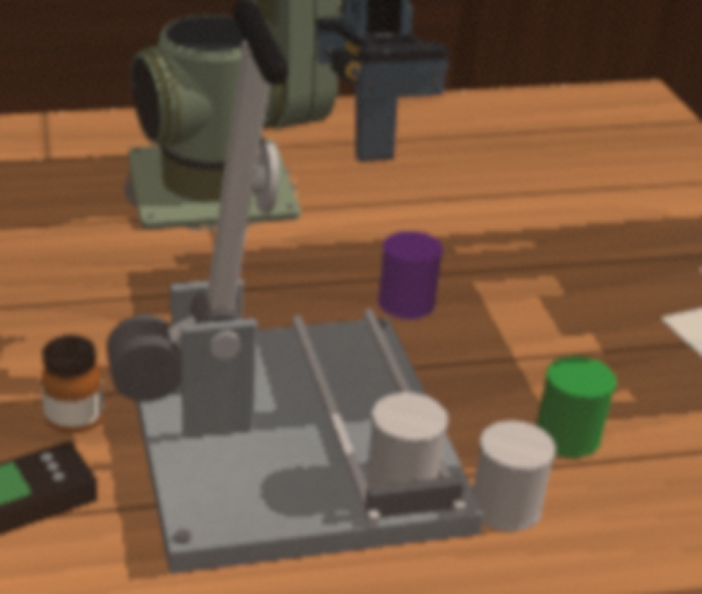

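View pics/t12z.png

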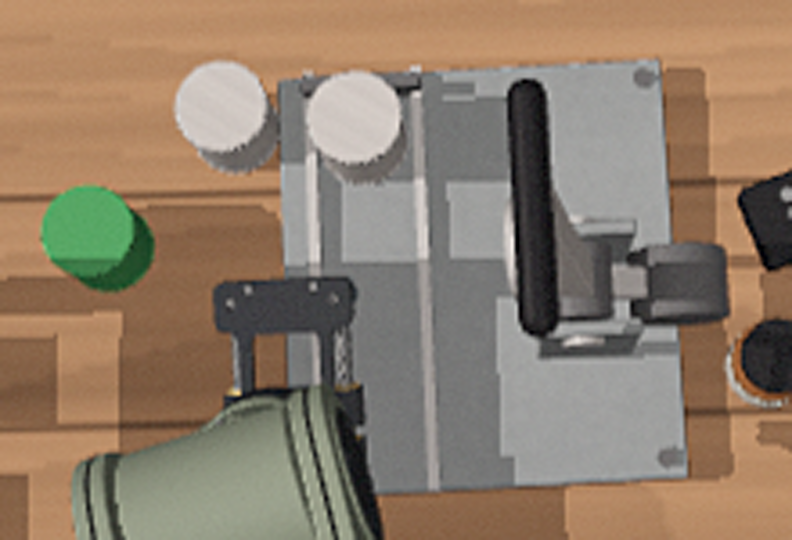

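```bash
python3 -c "
from h import *
import pickle
S=pickle.load(open('scene.pkl','rb'));T=pickle.load(open('top.pkl','rb'))
p=np.load('p.npy')
def I(w):
    c,s=np.cos(p[2]),np.sin(p[2]); d=np.array(w[:2])-p[:2]; return np.round([c*d[0]+s*d[1],-s*d[0]+c*d[1]],1)
print('tin',I(onz(S,220+409/2.7,60+417/2.7,110)),I(onz(T,180+354/3.6,130+118/3.6,110)))
print('stop inner top edge',I(onz(T,180+410/3.6,130+88/3.6,62)),I(onz(T,180+308/3.6,130+96/3.6,62)))
print(theta(T,180+530/3.6,130+205/3.6,0),theta(S,220+260/2.7,60+40/2.7,0))
print('spare',onz(T,180+221/3.6,130+107/3.6,80),'green',onz(T,180+88/3.6,130+231/3.6,80))
a=cv2.imread('pics/t0.png') if 0 else cv2.imread('pics/top0.png'); b=cv2.imread('pics/t12.png'); d=cv2.absdiff(a,b).max(2)
for n,(x,y,r) in dict(spare=(241,159,14),green=(206,195,14),meter=(412,185,25),jar=(396,229,13)).items(): print(n,(d[y-r:y+r,x-r:x+r]>40).mean().round(3))
"
```

```text
tin [-151.4  132.7] [-151.2  131.2]
stop inner top edge [-113.1  163.9] [-188.2  161.7]
(np.float64(1.0259273839301457), np.float64(1.4450000000000012), array([504.7, -30.3, 412.8])) (np.float64(0.43738638169780214), np.float64(1.4450000000000012), array([504.7, -30.3, 412.8]))
spare [650.71890554 188.87431399  80.        ] green [561.56083007 283.82131907  80.        ]
spare 0.0
green 0.0
meter 0.026
jar 0.05
```

```bash
python3 -c "
from h import *
print(env.job_done())"
```

```text
the job is handed in; nothing more can be done
None
```

The press arm is fully raised and staying up by itself, and the tin stands against the end stop. I handed the job in at about 13.5 s of the 54 s allowed.

**What I did:** I pushed the crossbar up from below with the shut fingers, past the balance point, and the arm went on to its upper stop by itself. Only after checking that did I push the tin low down along its lane. At the end the fingers stalled and the force rose from about 2–3 N to 13 N, which showed the tin was against the stop. I then backed off and moved clear.

**Last checks:**
- **Press arm:** both cameras put its angle at about 1.445 rad (upper stop 1.45), with the robot well away from it.
- **Tin:** it is upright. Its centre measures about 132 mm along the lane and the stop face about 162–164 mm. That gap of 30–33 mm agrees with the 33 mm expected, within the 2–3 mm image error.
- **Bystanders:** the spare tin and the green look-alike show no change in the top view. The small picture changes around the jar (5%) and meter (2.6%) look like shadows from the moved counterweight; I didn't measure their positions. The purple look-alike was not compared, but nothing came near it.
- **Robot:** it touches nothing, and the wrist force is about zero.

**Off expectation:** when the fingers first met the crossbar, the force briefly reached about 16 N, mostly sideways. That is above the 2–5 N lifting force but far below the limits.

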